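# Hang the rinsed brush basket on the latching peg, drip pan under it

## Robot

A 6-joint arm with a two-finger parallel gripper is mounted at the origin on the work surface. World frame = base frame: x ahead of the robot, y to its left, z up, the work surface at z = 0. Lengths are in m, angles in rad, forces in N, time in s.
With the tool pointing down it reaches from about 0.425 to 1.125 m from the base axis. Payload 14.9 kg.
Tool frame: the origin (TCP) lies midway between the tips of the shut fingers; the grasp point (between the pads) lies 19 mm behind it (ctrl.pinch_z is the z of the grasp point in the tool frame, in m); z points along the fingers, y is the line along which they close (so a half turn about z gives the same grasp; the last joint's range is limited). The gripper opens to 91 mm and grips with 3 to 60 N. Pads are 32 mm wide; open, the fingers measure 118 mm over their backs; the gripper's body (76 mm by 178 mm) begins 60 mm behind the grasp point.
Start: joints at [1.197, 0.379, 1.734, -0, 1.028, -0.033], TCP at [0.234, 0.66, 0.214] pointing down, gripper open.
Joint ranges: [-2.77, 2.77], [-0.74, 2.19], [0, 2.66], [-1.06, 4.2], [0.31, 2.87], [-3.08, 3.08]. Speed limits (rad/s): [1.89, 1.89, 2.39, 3.14, 3.14, 3.14].

## Interface

Orientations are given as a unit quaternion [w, x, y, z].
In Python, from workcell import ctrl gives the robot as it stands. The module is installed in compiled form; this text tells all that it offers.
- The arm moves only by the tool step_arm, never from a script. Its argument "rows" is a list of rows, each a list of 3 entries, a list of its own where there are three numbers: the shift along the tool's x, y, z in m, then the turn, a rotation vector about the tool's x, y, z in rad, then the closure, from -1 (fully open) to 1 (shut). In form: [[[x, y, z], [rx, ry, rz], jaw], ...]. A call has 1 to 5 rows; each row is the pose to reach, as a shift and turn from the pose commanded when the call began, along the tool's axes at that moment; what a row does not reach only later rows make up. A row lasts 1/8 s, in which the tool goes at most 62.5 mm and 10.7 degrees, less where a joint would pass 70% of its speed; a pose out of reach is approached as far as the arm can. A call with a gripper value outside its range is refused whole. The fingers move at their own pace and stop on an object; "squeeze" is the grip in N (left out, the last holds). Time passes only in rows, so rows that repeat a pose let the fingers close. It gives the time, the measured TCP pose, the force, the opening and the grip force at its end, in the units of the state.
- ctrl.get_state(): the state, without advancing time (a new reading comes with each control period).
- ctrl.camera(name): name is "scene" or "top" or "wrist"; returns a dict with "img" (384x512x3 uint8, red, green, blue), "K" (3x3 intrinsics, pixels), "rvec" (rotation vector, rad) and "tvec" (3), from world to camera coordinates, as OpenCV has them. Camera axes: x right, y down, z forward; pixel columns grow to the right and rows downward; lengths in m; the calibration is good to about 2 mm. A picture is of the moment at which its call begins. There is no depth.
- ctrl.close_job(): hands the job in; it is judged then, once.
The state is a dict: "clock": time; "q": joint angles; "qvel": joint speeds; "joint_efforts": joint torques, N m; "position": TCP position; "tcp_rot": TCP orientation; "wrist_force": force on the tool from outside, world axes, zero at the start; "torque": the same for the moment, N m; "finger_gap": finger opening in m; "gripper_force": force on a finger pad.
Only numpy, scipy, OpenCV 4.12 (cv2) and the standard library are available. Lean on these libraries where they do the work, as an engineer would, in place of code of your own. Each camera call takes 0.05 s, during which the arm holds its last target. There are 200 camera calls.

## Task

Hang the rinsed wire basket by the eye in its handle on the peg of the drying stand: push it on past the hinged keeper, far enough that the keeper drops down again behind it, so that it cannot come off. Have the drip pan standing flat on the desk underneath, with the whole basket over the pan, and let go of both. Leave the mug, the jar and the brush where they are.

Things in the scene. Friction and masses are not known exactly. Their poses are not given: they have to be found in the camera images.
- stand: Drying stand, fixed. Origin: at desk height on the axis of its upright 20 mm square post, 256 mm high; z up. Its one level peg points along the stand's own -x, its axis 240 mm above the desk. The cast base, 22 mm high and 130 mm wide, lies from 10 mm before to 110 mm behind the post's axis; nothing is under the peg, nothing above it but the post's cap.
- peg_nose (a point): Rounded tip of the steel peg, on its axis, 171 mm from the post's axis; same axes as the stand, so the peg runs from here along +x to the post. The peg is round, 10 mm in diameter; over its last 33 mm it is a fork 14 mm wide and 12 mm high, in which the keeper hangs, hinged 150 mm from the post's axis (21 mm behind the nose).
- keeper (a joint): Keeper: loose steel flap 4 mm thick, 7 to 14 mm wide, hanging from its hinge on the peg's axis to 36 mm below it. 0 rad = straight down, at a stop against swinging out to the nose; grows to 1.45 as it swings up towards the post. The handle plate pushed on over the nose swings it up with hardly any force; it falls back to 0 once the plate is 40 mm past the hinge.
- basket_eye (a point): Centre of the hanging eye, a 28 mm hole in the upright steel handle plate of the wire basket. The plate is 46 mm wide along its own y, 8 mm thick along its own x (the hole's axis), and reaches 35 mm above and 45 mm below the eye's centre. It can be gripped by its two upright edges, the eye between the fingers. Hung, the eye's centre is 9 mm below the peg's axis.
- basket_centre (a point): Centre of the round wire basket below the handle plate, 76 mm in diameter, 60 mm high, 0.2 to 0.4 kg, half-way up: 90 mm straight below the eye's centre and 30 mm above the basket's underside. It stands upright on the desk; z up. Two wire arms join its rim to the plate. Turned by half a turn it is the same.
- pan_centre (a point): Centre of the round aluminium drip pan, 14 mm above its underside (half-way up). 150 mm in diameter at the rim, 138 mm inside, 28 mm high, 0.2 to 0.35 kg, standing on the desk. Own x points along its handle, z up.
- pan_handle (a point): Point on the pan's flat handle, in the middle of its thickness, 120 mm from the pan's centre along own x, 20 mm above its underside. The handle is a straight bar 22 mm wide and 10 mm thick (15 to 25 mm above the desk), ending 152 mm from the pan's centre. The pan can be slid along the desk by it.
- mug_centre (a point): A white mug (82 mm in diameter, 92 mm high), half-way up. Leave it.
- jar_centre (a point): A closed paint jar (68 mm in diameter, 85 mm high), half-way up. Leave it.
- brush: A flat paint brush, 200 mm long along its own x, lying on the desk. Leave it.

How it is judged:
By the outcome, as a careful person would: the job done as asked, in the order asked, and still so for the second after the job is handed in, with the robot touching nothing.
It also fails if it takes over 64 s, if anything falls off the work surface, if the arm or the gripper's body presses on something with over 40 N, if the wrist force passes 120 N, or if a joint passes its speed limit or range.

## Working session

There is one attempt and no reset: what is moved stays moved. The work goes in short steps, Python scripts to look and compute and a tool call to move; the robot and the scene stay as the last step left them, time stands still between calls to the robot, and variables do not carry over. Pictures are saved under pics/ and viewed, at most 11 in all, crops included, and the job is handed in when it is done.

Besides the shell and the picture viewer there is one more tool, called after "Request:" in YAML: its name, and indented under it one key for each argument. step_arm: Moves the arm, as the interface text tells. Its arguments: {"type":"object","properties":{"rows":{"type":"array","items":{"type":"array"}},"squeeze":{"type":"number"}},"required":["rows"]}

```bash
mkdir -p pics; cat > h.py <<'E'
import numpy as np, cv2, pickle
from workcell import ctrl
from scipy.spatial.transform import Rotation as R
def snap(n,f=None):
    c=ctrl.camera(n); pickle.dump(c,open(f'pics/{f or n}.pkl','wb'))
    cv2.imwrite(f'pics/{f or n}.png',c['img'][:,:,::-1]); return c
def load(f): return pickle.load(open(f'pics/{f}.pkl','rb'))
def onplane(c,uv,z):
    Rm=cv2.Rodrigues(np.array(c['rvec'],float))[0]; t=np.array(c['tvec'],float).ravel()
    d=Rm.T@np.linalg.inv(c['K'])@np.array([uv[0],uv[1],1.]); o=-Rm.T@t
    return o+d*(z-o[2])/d[2]
def proj(c,P): return cv2.projectPoints(np.array(P,float).reshape(-1,1,3),np.array(c['rvec'],float),np.array(c['tvec'],float),np.array(c['K'],float),None)[0].reshape(-1,2)
E
python3 - <<'E'
from h import *
a=snap('scene','s0');b=snap('top','t0')
im=np.vstack([a['img'],b['img']])[:,:,::-1]
for c in(a,b):
    Rm=cv2.Rodrigues(np.array(c['rvec'],float))[0]; print((-Rm.T@np.array(c['tvec']).ravel()).round(3),c['K'][0][0])
s=ctrl.get_state();print(s['position'],s['tcp_rot'],s['clock'],s['finger_gap'],ctrl.pinch_z)
for n in('s0','t0'):
    cv2.imwrite(f'pics/{n}b.png',cv2.resize(cv2.imread(f'pics/{n}.png'),(800,600),interpolation=cv2.INTER_CUBIC))
E
```

```text
[ 1.298 -0.714  0.981] 444.4600860676455
[ 0.447 -0.022  1.112] 367.3575143528606
[0.2338546  0.65942553 0.21337078] [-8.88231061e-05  1.69599276e-01  9.85512997e-01 -4.58959787e-04] 0.1 0.09116510786324404 -0.0188
```

View pics/s0b.png

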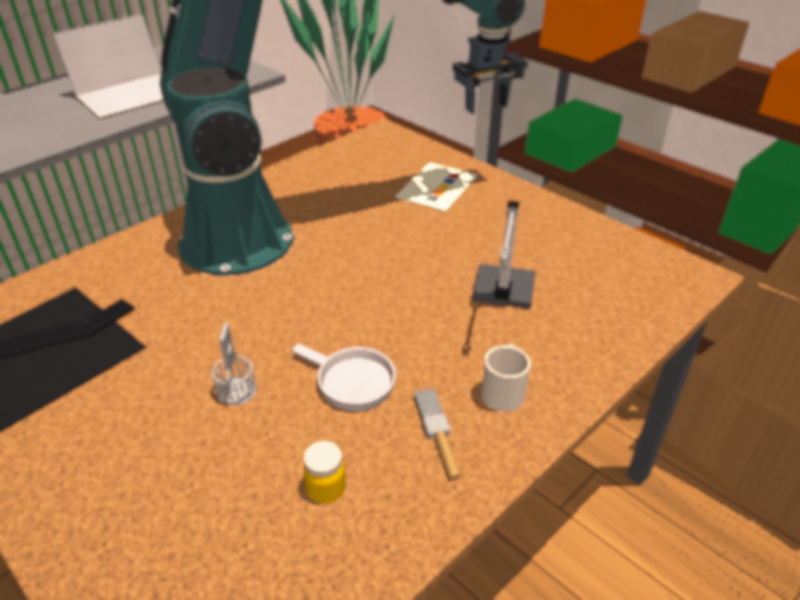

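View pics/t0b.png

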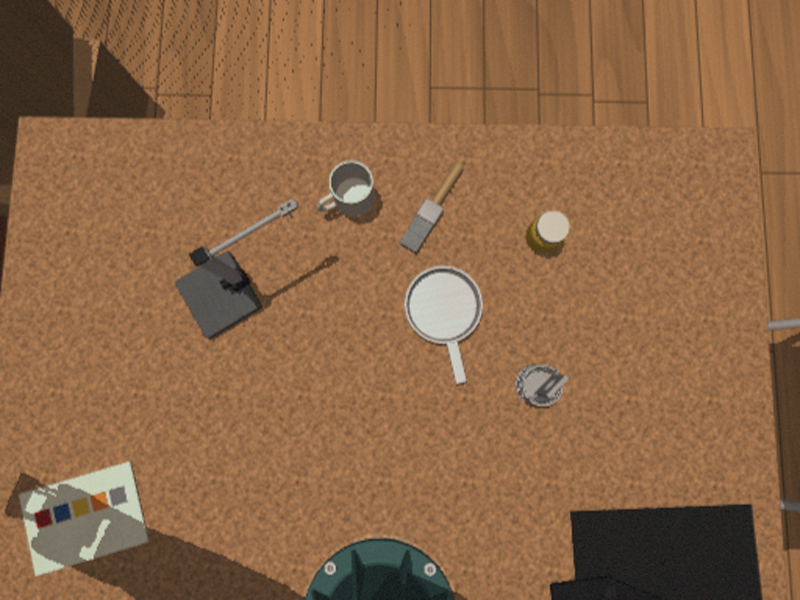

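The scene view shows the basket at (233,378), the pan at (357,378), the jar (324,472), the brush (437,430), the mug (505,378) and the stand at right. In the top view the post cap is at (200,256), the nose at (293,205), the pan centre at (444,305) with its handle end at (460,380), the basket base near (540,385), and the plate top from about (543,397) to (565,377). I'll enlarge the basket and peg.

```bash
python3 - <<'E'
from h import *
a=load('s0');b=load('t0'); k=1.5625
for n,uv,z in [('cap',(200,256),.256),('nose',(293,205),.24),('pan',(444,305),.028),('hend',(460,380),.025),('basket',(540,385),.03),('plate',(554,387),.155),('mugrim',(351,184),.092),('jar',(552,227),.085)]:
    print(n,onplane(b,(uv[0]/k,uv[1]/k),z).round(4))
A=a['img'][200:270,120:200,::-1];B=b['img'][225:275,315:375,::-1];C=b['img'][100:220,110:250,::-1];D=a['img'][120:200,290:350,::-1]
f=lambda i,w,h:cv2.resize(i,(w,h),interpolation=cv2.INTER_CUBIC)
cv2.imwrite('pics/m1.png',np.vstack([np.hstack([f(A,400,300),f(B,400,300)]),np.hstack([f(C,400,300),f(D,400,300)])]))
E
```

```text
cap [0.6146 0.2716 0.256 ]
nose [0.701 0.137 0.24 ]
pan [ 0.5716 -0.1186  0.028 ]
hend [ 0.4309 -0.1493  0.025 ]
basket [ 0.4237 -0.2982  0.03  ]
plate [ 0.4235 -0.2894  0.155 ]
mugrim [0.7857 0.0589 0.092 ]
jar [ 0.7123 -0.3118  0.085 ]
```

View pics/m1.png

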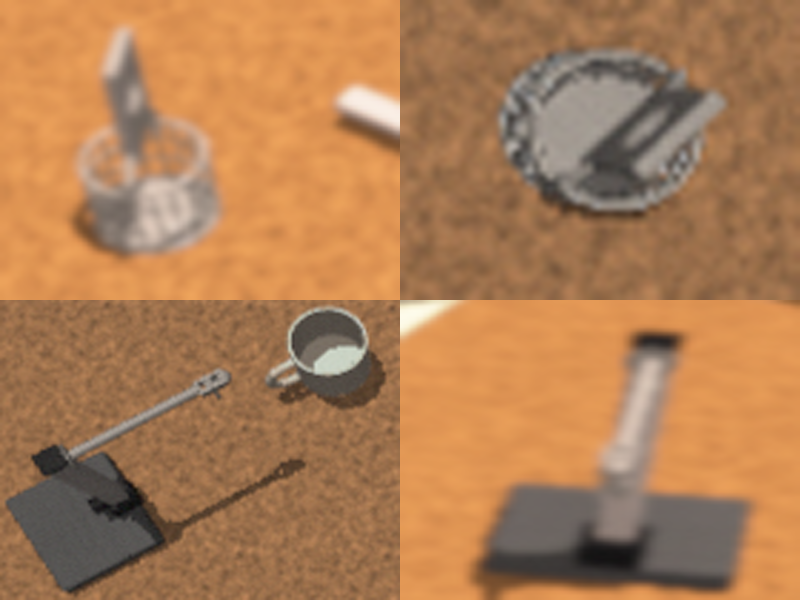

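The crops show the plate's top edge in the top view from about (349.5,253.3) to (362.2,241.2) in original pixels. The nose tip is at (190,131), the cap at (127.5,164), and the base corners are (145,161), (167,196), (133.5,216), (113,181). In the scene view the nose is near (322.5,161) and the cap near (328.5,131). I'll fit the stand and compute the basket yaw.

```bash
python3 - <<'E'
from h import *
from scipy.optimize import least_squares
a=load('s0');b=load('t0')
L=[[-.171,0,.24],[0,0,.256]];T=L+[[-.01,-.065,.022],[-.01,.065,.022],[.11,.065,.022],[.11,-.065,.022]]
tp=np.array([(190,131),(127.5,164),(145,161),(167,196.4),(133.5,216),(113,181)]);sp=np.array([(322.5,161),(328.5,131)])
def W(p,P):
    P=np.array(P);c,s=np.cos(p[2]),np.sin(p[2]);return np.c_[p[0]+c*P[:,0]-s*P[:,1],p[1]+s*P[:,0]+c*P[:,1],P[:,2]]
best=None
for y0 in(2.1,2.1+np.pi):
  r=least_squares(lambda p:np.r_[(proj(b,W(p,T))-tp).ravel(),(proj(a,W(p,L))-sp).ravel()],[.615,.27,y0],loss='soft_l1')
  print(r.x,r.cost,r.fun.round(1))
  if best is None or r.cost<best.cost: best=r
p=best.x;d=-np.array([np.cos(p[2]),np.sin(p[2])])
print('nose',W(p,L)[0],'d',d)
e1=onplane(b,(349.5,253.3),.155);e2=onplane(b,(362.2,241.2),.155);print('plate',e1,e2,(e1+e2)/2,np.linalg.norm(e1-e2),np.arctan2(*(e1-e2)[[1,0]]))
s=ctrl.get_state();M=R.from_quat(np.r_[s['tcp_rot'][1:],s['tcp_rot'][0]]).as_matrix();print(M.round(3))
print('q',s['q'])
E
```

```text
[0.6138639  0.27323582 2.15571107] 11.985679766928046 [ 0.2 -2.6 -0.2  0.1  0.2 -1.2  0.4 -0.5 -1.   1.7 -2.5  0.  -1.2  4.9
 -1.6 -1.6]
[0.61621459 0.27290713 5.20730096] 561.6862031575524 [-125.8   66.1   -0.    -0.8   14.9   38.4  -25.8  -35.    43.5  -72.5
   83.1    0.    13.1  -52.8   -1.1   -1.2]
nose [0.70827784 0.130663   0.24      ] d [ 0.5521283  -0.83375916]
plate [ 0.40899214 -0.27597721  0.155     ] [ 0.44028062 -0.30953506  0.155     ] [ 0.42463638 -0.29275613  0.155     ] 0.04588135408444588 2.321212760959065
[[-0.942  0.334 -0.   ]
 [ 0.334  0.942 -0.001]
 [ 0.    -0.001 -1.   ]]
q [ 1.19669600e+00  3.79348882e-01  1.73469841e+00 -1.36544215e-05
  1.02848024e+00 -3.32471603e-02]
```

```bash
cat >> h.py <<'E'
def tgt(*ts):
    "targets (x,y,z,tool-y angle deg), each from the previous target, tool down assumed at targets"
    s=ctrl.get_state();q=s['tcp_rot'];M=R.from_quat([q[1],q[2],q[3],q[0]]);p=np.array(s['position'])
    for x,y,z,an in ts:
        a=np.deg2rad(an);ty=np.array([np.cos(a),np.sin(a),0]);tz=np.array([0,0,-1.]);N=R.from_matrix(np.c_[np.cross(ty,tz),ty,tz])
        print((M.inv().apply(np.array([x,y,z])-p)).round(4).tolist(),(M.inv()*N).as_rotvec().round(4).tolist());M=N;p=np.array([x,y,z])
E
python3 - <<'E'
from h import *
tgt((.44,.15,.30,20),(.424,-.2935,.26,-47),(.424,-.2935,.101,-47))
E
```

```text
[-0.3646, -0.4113, -0.0863] [-0.0009, 0.0004, 0.8809]
[-0.4113, -0.1667, 0.04] [0.0, 0.0, 1.1694]
[0.0, 0.0, 0.159] [0.0, 0.0, 0.0]
```

Request:
step_arm:
  rows:
    - [[-0.05,-0.05,-0.03],[0,0,0.15],-1]
    - [[-0.1,-0.1,-0.06],[0,0,0.33],-1]
    - [[-0.14,-0.15,-0.086],[0,0,0.5],-1]
    - [[-0.18,-0.19,-0.086],[0,0,0.68],-1]
    - [[-0.215,-0.23,-0.086],[0,0,0.86],-1]

```text
clock: 0.72
position: [0.3534, 0.386, 0.2996]
tcp_rot: [0.0, 0.567, 0.824, 0.0]
wrist_force: [0.8, 0.1, -0.0]
finger_gap: 0.0912
gripper_force: 0.0
```

```bash
python3 - <<'E'
from h import *
print(ctrl.get_state()['position'])
tgt((.44,.12,.30,0),(.424,-.2935,.26,-47))
E
```

```text
[0.35343083 0.38601544 0.29961887]
[-0.2794, -0.014, -0.0005] [0.0009, -0.0005, 0.3645]
[-0.4135, -0.016, 0.04] [0.0, 0.0, 0.8203]
```

Request:
step_arm:
  rows:
    - [[-0.06,-0.003,0],[0,0,0.1],-1]
    - [[-0.12,-0.006,0],[0,0,0.18],-1]
    - [[-0.18,-0.01,0],[0,0,0.26],-1]
    - [[-0.24,-0.012,0],[0,0,0.33],-1]
    - [[-0.28,-0.014,0],[0,0,0.365],-1]

```text
clock: 1.35
position: [0.4414, 0.1193, 0.299]
tcp_rot: [0.0, 0.706, 0.708, 0.0]
wrist_force: [0.7, 0.8, 0.5]
finger_gap: 0.0913
gripper_force: 0.0
```

Request:
step_arm:
  rows:
    - [[-0.06,-0.003,0.01],[0,0,0.16],-1]
    - [[-0.12,-0.006,0.02],[0,0,0.33],-1]
    - [[-0.18,-0.008,0.03],[0,0,0.5],-1]
    - [[-0.24,-0.01,0.04],[0,0,0.67],-1]
    - [[-0.3,-0.012,0.04],[0,0,0.82],-1]

```text
clock: 1.98
position: [0.4297, -0.1803, 0.2583]
tcp_rot: [-0.0, 0.93, 0.366, -0.0]
wrist_force: [0.8, -0.9, 0.4]
finger_gap: 0.0912
gripper_force: 0.0
```

```bash
python3 - <<'E'
from h import *
print(ctrl.get_state()['position'])
tgt((.424,-.2935,.26,-47))
c=snap('wrist','w1');cv2.imwrite('pics/w1b.png',c['img'][:,:,::-1])
E
```

```text
[ 0.42969379 -0.18029749  0.25834575]
[-0.0814, 0.0789, -0.0017] [-0.0008, 0.0003, -0.0001]
```

Request:
step_arm:
  rows:
    - [[-0.04,0.039,0],[0,0,0],-1]
    - [[-0.081,0.079,0],[0,0,0],-1]
    - [[-0.081,0.079,0],[0,0,0],-1]

```text
clock: 2.4
position: [0.4254, -0.2943, 0.2588]
tcp_rot: [0.0, 0.93, 0.367, -0.0]
wrist_force: [0.4, 0.9, 0.3]
finger_gap: 0.0911
gripper_force: 0.0
```

```bash
python3 - <<'E'
from h import *
c=snap('wrist','w2')
u=proj(c,[[.424,-.2935,.155]]);print(u)
E
```

```text
[[253.91431793 188.36243572]]
```

View pics/w2.png

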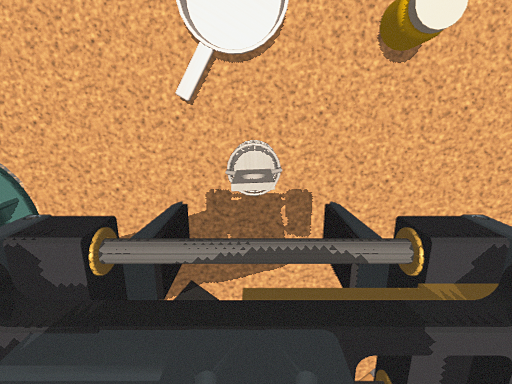

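The wrist view shows the plate's top edge from about (229,188) to (274,188). It is level, and its centre matches the predicted (254,188), so I'll descend and grip.

Request:
step_arm:
  rows:
    - [[0,0,0.05],[0,0,0],-1]
    - [[0,0,0.1],[0,0,0],-1]
    - [[0,0,0.14],[0,0,0],-1]
    - [[0,0,0.158],[0,0,0],-1]
    - [[0,0,0.158],[0,0,0],-1]

```text
clock: 3.08
position: [0.4257, -0.2907, 0.1007]
tcp_rot: [-0.001, 0.929, 0.369, -0.0]
wrist_force: [0.6, -1.5, 1.4]
finger_gap: 0.0914
gripper_force: 0.0
```

Request:
step_arm:
  rows:
    - [[0,0,0],[0,0,0],1]
    - [[0,0,0],[0,0,0],1]
    - [[0,0,0],[0,0,0],1]
    - [[0,0,0],[0,0,0],1]
    - [[0,0,0],[0,0,0],1]
  squeeze: 30

```text
clock: 3.7
position: [0.4258, -0.2915, 0.1011]
tcp_rot: [-0.0, 0.929, 0.369, -0.0]
wrist_force: [0.2, -0.3, -2.2]
finger_gap: 0.0458
gripper_force: 30.0
```

Request:
step_arm:
  rows:
    - [[0,0,0],[0,0,0],1]
    - [[0,0,0],[0,0,0],1]

```text
clock: 3.95
position: [0.4258, -0.2915, 0.1011]
tcp_rot: [-0.0, 0.929, 0.369, -0.0]
wrist_force: [-1.4, 1.4, 2.1]
finger_gap: 0.0458
gripper_force: 30.0
```

Request:
step_arm:
  rows:
    - [[0,0,-0.04],[0,0,0],1]
    - [[0,0,-0.1],[0,0,0],1]
    - [[0,0,-0.16],[0,0,0],1]
    - [[0,0,-0.2],[0,0,0],1]
    - [[0,0,-0.2],[0,0,0],1]

```text
clock: 4.58
position: [0.4269, -0.2923, 0.3039]
tcp_rot: [0.002, 0.929, 0.369, 0.001]
wrist_force: [0.6, -0.2, -3.6]
finger_gap: 0.0459
gripper_force: 30.0
```

```bash
python3 - <<'E'
from h import *
tgt((.62,-.09,.30,-7),(.753,.063,.28,33.5))
E
```

```text
[0.2793, -0.0148, 0.0041] [0.0053, 0.0009, -0.6928]
[0.1681, 0.1134, 0.02] [0.0, 0.0, -0.7069]
```

Request:
step_arm:
  rows:
    - [[0.05,-0.003,0],[0,0,-0.14],1]
    - [[0.105,-0.006,0],[0,0,-0.28],1]
    - [[0.165,-0.009,0],[0,0,-0.42],1]
    - [[0.225,-0.012,0],[0,0,-0.56],1]
    - [[0.279,-0.015,0],[0,0,-0.69],1]

```text
clock: 5.2
position: [0.6191, -0.0874, 0.2987]
tcp_rot: [-0.001, 0.748, 0.663, -0.001]
wrist_force: [-0.6, -1.7, -2.7]
finger_gap: 0.0456
gripper_force: 30.0
```

Request:
step_arm:
  rows:
    - [[0.04,0.027,0],[0,0,-0.14],1]
    - [[0.08,0.054,0],[0,0,-0.28],1]
    - [[0.12,0.08,0],[0,0,-0.42],1]
    - [[0.15,0.1,0],[0,0,-0.56],1]
    - [[0.168,0.113,0],[0,0,-0.7],1]

```text
clock: 5.82
position: [0.7518, 0.0648, 0.298]
tcp_rot: [-0.001, 0.475, 0.88, -0.001]
wrist_force: [-0.3, -0.3, -2.1]
finger_gap: 0.0455
gripper_force: 30.0
```

Request:
step_arm:
  rows:
    - [[0,0,0],[0,0,0],1]
    - [[0,0,0],[0,0,0],1]

```text
clock: 6.08
position: [0.7508, 0.0629, 0.2993]
tcp_rot: [-0.001, 0.479, 0.878, -0.001]
wrist_force: [-0.1, 0.2, -2.7]
finger_gap: 0.0458
gripper_force: 30.0
```

```bash
python3 - <<'E'
from h import *
tgt((.747,.072,.219,33.5))
w=snap('wrist','w3');a=snap('scene','s3');b=snap('top','t3')
p=(0.61386,0.27324,2.15571);d=-np.array([np.cos(p[2]),np.sin(p[2])])
P=[[*(np.array(p[:2])+d*l),.24] for l in(0.01,.15,.171)]
for c in(w,a,b):print(proj(c,P).round(1).tolist())
f=lambda i,w,h:cv2.resize(i,(w,h),interpolation=cv2.INTER_CUBIC)[:,:,::-1]
cv2.imwrite('pics/m3.png',np.vstack([np.hstack([f(w['img'][0:240,80:400],400,300),f(b['img'][105:195,110:230],400,300)]),np.hstack([f(a['img'][90:210,250:410],400,300),f(a['img'][120:180,290:370],400,300)])]))
E
```

```text
[0.0097, 0.0019, 0.0803] [-0.002, -0.001, -0.012]
[[254.0, -143.9], [256.6, 79.0], [256.9, 106.4]]
[[326.1, 135.6], [322.0, 161.6], [321.3, 165.9]]
[[133.1, 163.2], [182.9, 132.9], [190.2, 128.4]]
```

View pics/m3.png

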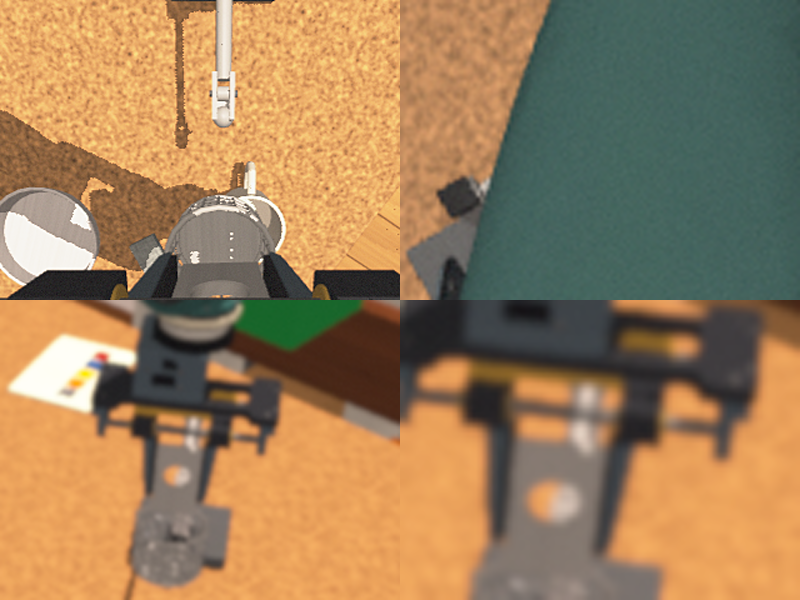

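The wrist view shows the peg parallel to the tool's x axis, with the nose tip at about (258.8,101.6), the hinge near (258.6,76) and the shaft at (258.4,4). The eye is gripped cleanly between the fingers. I'll convert that into tool coordinates.

```bash
python3 - <<'E'
from h import *
w=load('w3');s=ctrl.get_state();q=s['tcp_rot'];M=R.from_quat([q[1],q[2],q[3],q[0]]);p=s['position']
for uv in[(258.8,101.6),(258.4,4)]:
    X=onplane(w,uv,.24);print(X,M.inv().apply(X-p))
e=M.apply([0,0,-.019])+p;print(e, proj(w,[e+M.apply([0,-.023,-.035]),e+M.apply([0,.023,-.035]),e+M.apply([0.038,0,.06])]))
E
```

```text
[0.70753639 0.13464509 0.24      ] [0.08414389 0.00243086 0.06066294]
[0.66921816 0.193284   0.24      ] [0.15419139 0.00203622 0.06067952]
[0.75117049 0.06263745 0.31964454] [[208.01754662 269.23582952]
 [303.23970358 269.22065795]
 [255.8626838  161.29238705]]
```

Request:
step_arm:
  rows:
    - [[0,0.0022,0.03],[0,0,0],1]
    - [[0,0.0022,0.06],[0,0,0],1]
    - [[0,0.0022,0.08],[0,0,0],1]
    - [[0,0.0022,0.08],[0,0,0],1]
    - [[0,0.0022,0.08],[0,0,0],1]

```text
clock: 6.85
position: [0.7541, 0.0644, 0.2224]
tcp_rot: [0.001, 0.478, 0.879, 0.0]
wrist_force: [0.1, -0.1, -3.8]
finger_gap: 0.0455
gripper_force: 30.0
```

```bash
python3 - <<'E'
from h import *
w=snap('wrist','w4');a=snap('scene','s4')
s=ctrl.get_state();q=s['tcp_rot'];M=R.from_quat([q[1],q[2],q[3],q[0]]);p=s['position'];print(p)
X=np.array([.7075,.1346,.24]);print('nose tool',M.inv().apply(X-p),proj(w,[X]),proj(a,[X]),proj(a,[M.apply([0,0,-.019])+p]))
f=lambda i,w,h:cv2.resize(i,(w,h),interpolation=cv2.INTER_CUBIC)[:,:,::-1]
cv2.imwrite('pics/m4.png',np.hstack([f(w['img'][0:240,176:336],400,600),f(a['img'][140:230,290:350],400,600)]))
E
```

```text
[0.75418425 0.06450723 0.22252808]
nose tool [ 0.0841927  -0.00104068 -0.01755536] [[253.59683002  91.62918483]] [[321.98295542 165.15648997]] [[319.25377214 182.92032387]]
```

View pics/m4.png

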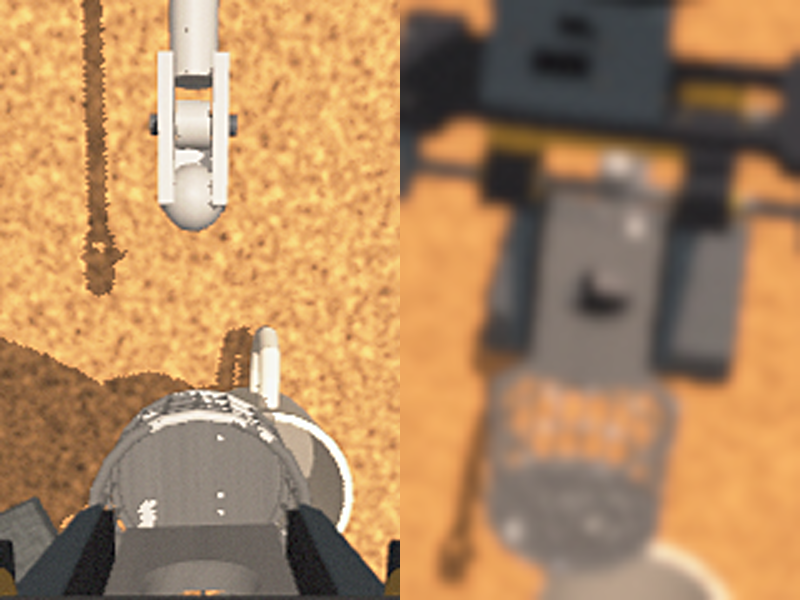

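The peg is at column 253.4 with its nose at row 92, so it lies 1 mm to the tool's -y side. I'll correct that and read the height again.

Request:
step_arm:
  rows:
    - [[0,-0.001,0.002],[0,0,0],1]
    - [[0,-0.001,0.002],[0,0,0],1]

```text
clock: 7.2
position: [0.7526, 0.064, 0.2192]
tcp_rot: [0.0, 0.478, 0.879, 0.0]
wrist_force: [-0.3, -0.1, -2.9]
finger_gap: 0.046
gripper_force: 30.0
```

Request:
step_arm:
  rows:
    - [[0,0,0],[0,0,0],1]

```text
clock: 7.32
position: [0.7527, 0.064, 0.2191]
tcp_rot: [0.0, 0.478, 0.879, 0.0]
wrist_force: [-0.2, 0.5, -2.9]
finger_gap: 0.0459
gripper_force: 30.0
```

Request:
step_arm:
  rows:
    - [[0,0,0],[0,0,0],1]

```text
clock: 7.45
position: [0.7527, 0.064, 0.2191]
tcp_rot: [0.0, 0.478, 0.879, -0.0]
wrist_force: [0.4, 0.6, -2.9]
finger_gap: 0.046
gripper_force: 30.0
```

```bash
python3 - <<'E'
from h import *
w=snap('wrist','w5');s=ctrl.get_state();q=s['tcp_rot'];M=R.from_quat([q[1],q[2],q[3],q[0]]);p=s['position'];print(p)
# peg edges by brightness rows
g=cv2.cvtColor(w['img'],cv2.COLOR_RGB2GRAY)
for r in(5,20,75,85):print(r,w['img'][r,236:272].astype(int).std(1).round().astype(int).tolist())
print('cam', w['tvec'])
X=np.array([.7075,.1346,.24]);print(M.inv().apply(X-p),proj(w,[X]))
E
```

```text
[0.75270428 0.06402197 0.21905296]
5 [53, 55, 55, 52, 53, 53, 49, 50, 53, 58, 25, 5, 11, 11, 13, 12, 11, 12, 9, 7, 6, 7, 8, 7, 8, 10, 9, 12, 14, 9, 28, 56, 54, 52, 52, 51]
20 [54, 52, 54, 56, 58, 34, 5, 3, 5, 5, 5, 6, 11, 13, 14, 14, 11, 10, 9, 7, 7, 7, 7, 8, 8, 8, 10, 11, 13, 5, 5, 4, 4, 2, 5, 41]
75 [52, 51, 52, 53, 55, 47, 6, 3, 6, 6, 5, 7, 12, 12, 11, 11, 11, 9, 7, 6, 7, 7, 7, 8, 9, 9, 9, 14, 8, 6, 5, 5, 4, 7, 38, 58]
85 [51, 52, 52, 53, 53, 54, 54, 57, 45, 11, 5, 8, 10, 12, 12, 12, 13, 14, 13, 13, 13, 12, 13, 13, 13, 13, 13, 14, 12, 11, 4, 36, 54, 57, 54, 52]
cam [-0.66678158 -0.3738987   0.30678543]
[ 0.08381255  0.00044813 -0.02094563] [[256.27295843  91.80263463]]
```

The settled readings have the peg centred and the eye at z = 0.238. I'll push on slowly.

Request:
step_arm:
  rows:
    - [[0.03,0.0003,0],[0,0,0],1]
    - [[0.06,0.0003,0],[0,0,0],1]
    - [[0.075,0.0003,0],[0,0,0],1]
    - [[0.085,0.0003,0],[0,0,0],1]
    - [[0.095,0.0003,0],[0,0,0],1]

```text
clock: 8.12
position: [0.7011, 0.1443, 0.2191]
tcp_rot: [0.0, 0.478, 0.879, 0.0]
wrist_force: [0.2, 0.3, -3.3]
finger_gap: 0.0459
gripper_force: 30.0
```

Request:
step_arm:
  rows:
    - [[0.01,0,0],[0,0,0],1]
    - [[0.02,0,0],[0,0,0],1]
    - [[0.03,0,0],[0,0,0],1]
    - [[0.035,0,0],[0,0,0],1]
    - [[0.035,0,0],[0,0,0],1]

```text
clock: 8.75
position: [0.6821, 0.1735, 0.219]
tcp_rot: [-0.0, 0.477, 0.879, 0.0]
wrist_force: [0.2, -0.6, -3.2]
finger_gap: 0.0458
gripper_force: 30.0
```

```bash
python3 - <<'E'
from h import *
s=ctrl.get_state();q=s['tcp_rot'];M=R.from_quat([q[1],q[2],q[3],q[0]]);p=s['position'];print(p)
X=np.array([.7075,.1346,.24]);print(M.inv().apply(X-p),s['wrist_force'],s['torque'])
E
```

```text
[0.68208784 0.17353013 0.21903864]
[-0.04648897  0.00013784 -0.0209635 ] [ 0.22641651 -0.56380228 -3.16221425] [-0.05615239  0.01680655 -0.04322839]
```

Request:
step_arm:
  rows:
    - [[0.01,0,0],[0,0,0],1]
    - [[0.02,0,0],[0,0,0],1]
    - [[0.03,0,0],[0,0,0],1]
    - [[0.03,0,0],[0,0,0],1]
    - [[0.03,0,0.004],[0,0,0],1]

```text
clock: 9.38
position: [0.6662, 0.1985, 0.2152]
tcp_rot: [0.0, 0.477, 0.879, 0.0]
wrist_force: [0.2, 0.2, -2.5]
finger_gap: 0.0455
gripper_force: 30.0
```

Request:
step_arm:
  rows:
    - [[0,0,0.001],[0,0,0],1]
    - [[0,0,0.002],[0,0,0],1]
    - [[0,0,0.0025],[0,0,0],1]
    - [[0,0,0.0025],[0,0,0],1]

```text
clock: 9.88
position: [0.666, 0.1983, 0.2125]
tcp_rot: [-0.0, 0.478, 0.879, -0.0]
wrist_force: [-0.5, 0.3, -2.2]
finger_gap: 0.0459
gripper_force: 30.0
```

```bash
python3 - <<'E'
from h import *
s=ctrl.get_state();q=s['tcp_rot'];M=R.from_quat([q[1],q[2],q[3],q[0]]);p=s['position'];print(p)
X=np.array([.7075,.1346,.24]);print(M.inv().apply(X-p),s['wrist_force'],s['torque'])
E
```

```text
[0.665964   0.19833941 0.21250925]
[-0.07607833  0.00019936 -0.02749073] [-0.48383329  0.32621112 -2.24979123] [-0.05395378 -0.01867763  0.02551456]
```

Request:
step_arm:
  rows:
    - [[0,0,0.0005],[0,0,0],1]
    - [[0,0,0.0005],[0,0,0],0.0]
    - [[0,0,0.0005],[0,0,0],-0.3]
    - [[0,0,0.0005],[0,0,0],-0.7]
    - [[0,0,0.0005],[0,0,0],-0.7]
  squeeze: 5

```text
clock: 10.5
position: [0.666, 0.1984, 0.2122]
tcp_rot: [0.0, 0.478, 0.879, 0.0]
wrist_force: [0.4, 0.0, 0.7]
finger_gap: 0.0733
gripper_force: 0.0
```

Request:
step_arm:
  rows:
    - [[0,0,0],[0,0,0],-0.7]
    - [[0,0,-0.02],[0,0,0],-0.7]
    - [[0,0,-0.06],[0,0,0],-0.7]
    - [[0,0,-0.11],[0,0,0],-0.7]
    - [[0,0,-0.15],[0,0,0],-0.7]

```text
clock: 11.12
position: [0.6661, 0.1985, 0.3659]
tcp_rot: [0.001, 0.478, 0.879, 0.001]
wrist_force: [-0.2, -0.8, 0.5]
finger_gap: 0.0773
gripper_force: 0.0
```

```bash
python3 - <<'E'
from h import *
p=(0.6140,0.2775);
d=np.array([.5521,-.8338]);post=np.array([.7075,.1346])-.171*d
print('post',post,'pan goal',post+.097*d)
b=load('t0');k=1.5625
c0=np.array(onplane(b,(444/k,305/k),.028)[:2]);e=np.array(onplane(b,(460/k,380/k),.025)[:2]);print(c0,e,np.linalg.norm(e-c0),np.degrees(np.arctan2(*(e-c0)[::-1])))
h=c0+(e-c0)/np.linalg.norm(e-c0)*.12;print('handle',h)
tgt((.50,.03,.33,-20),(h[0],h[1],.15,-78))
a=snap('scene','s6');w=snap('wrist','w6')
f=lambda i,w,h:cv2.resize(i,(w,h),interpolation=cv2.INTER_CUBIC)[:,:,::-1]
t=b['img'][160:250,250:310]
cv2.imwrite('pics/m6.png',np.hstack([f(t,400,600),f(a['img'][110:230,280:360],400,600)]))
E
```

```text
post [0.6130909 0.2771798] pan goal [0.6666446 0.1963012]
[ 0.57163127 -0.11856774] [ 0.43086961 -0.14927882] 0.14407294967014483 -167.69220226282704
handle [ 0.45438928 -0.14414735]
[-0.051, -0.2311, 0.0354] [0.0025, -0.0004, 0.9241]
[-0.1792, 0.0167, 0.18] [0.0, 0.0, 1.0123]
```

View pics/m6.png

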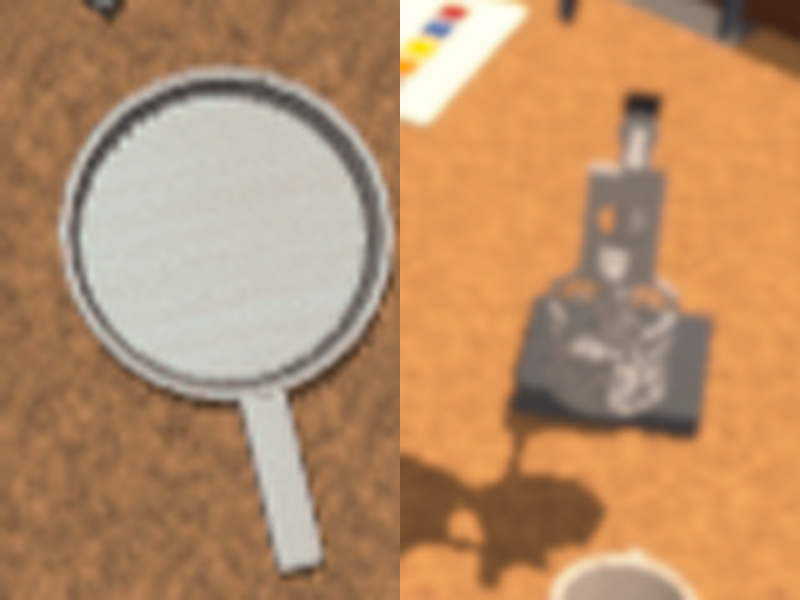

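The hung basket shows with the eye on the peg and the nose projecting in front of the plate. The pan centre is at (284.2,195) and the handle end at (295.2,245.5), so the earlier estimate holds. Next is the pan handle, with the tool turned so the camera side faces away from the stand.

```bash
python3 - <<'E'
from h import *
tgt((.5,-.06,.30,85),(.4495,-.1453,.10,102.3))
E
```

```text
[-0.1259, -0.282, 0.0672] [0.0062, 0.0061, -0.9085]
[0.0429, -0.0894, 0.2] [0.0, 0.0, -0.3019]
```

Request:
step_arm:
  rows:
    - [[-0.02,-0.05,0],[0,0,-0.18],-0.3]
    - [[-0.05,-0.11,0.0],[0,0,-0.36],-0.3]
    - [[-0.075,-0.165,0.02],[0,0,-0.54],-0.3]
    - [[-0.1,-0.22,0.04],[0,0,-0.72],-0.3]
    - [[-0.126,-0.28,0.067],[0,0,-0.9],-0.3]

```text
clock: 11.85
position: [0.5063, -0.049, 0.3011]
tcp_rot: [0.001, 0.046, 0.999, -0.0]
wrist_force: [0.3, -0.7, -0.4]
finger_gap: 0.0594
gripper_force: 0.0
```

```bash
python3 - <<'E'
from h import *
print(ctrl.get_state()['position'])
tgt((.4495,-.1453,.12,102.3))
E
```

```text
[ 0.50627333 -0.04903809  0.30111672]
[0.048, -0.101, 0.1811] [-0.0004, 0.0014, -0.306]
```

Request:
step_arm:
  rows:
    - [[0.015,-0.033,0.06],[0,0,-0.15],-0.3]
    - [[0.032,-0.066,0.12],[0,0,-0.306],-0.3]
    - [[0.048,-0.1,0.18],[0,0,-0.306],-0.3]
    - [[0.048,-0.1,0.18],[0,0,-0.306],-0.3]
    - [[0.048,-0.1,0.18],[0,0,-0.306],-0.3]

```text
clock: 12.48
position: [0.4489, -0.1428, 0.1201]
tcp_rot: [-0.001, -0.103, 0.995, 0.001]
wrist_force: [0.1, 0.0, -0.4]
finger_gap: 0.0592
gripper_force: 0.0
```

```bash
python3 - <<'E'
from h import *
print(ctrl.get_state()['position'])
tgt((.4495,-.1453,.008,102.3))
w=snap('wrist','w7');u=np.array([-.977,-.2137]);n=np.array([.2137,-.977]);c0=np.array([.5716,-.1186])
print(proj(w,[[*(c0+u*l+n*v),.025] for l,v in((.1,.011),(.1,-.011),(.152,.011),(.152,-.011))]).round(1).tolist())
E
```

```text
[ 0.44888105 -0.1427759   0.12006619]
[-0.0003, -0.0028, 0.1121] [0.0014, -0.0021, -0.0076]
[[243.4, 213.2], [264.4, 213.0], [242.3, 164.0], [264.3, 163.8]]
```

View pics/w7.png

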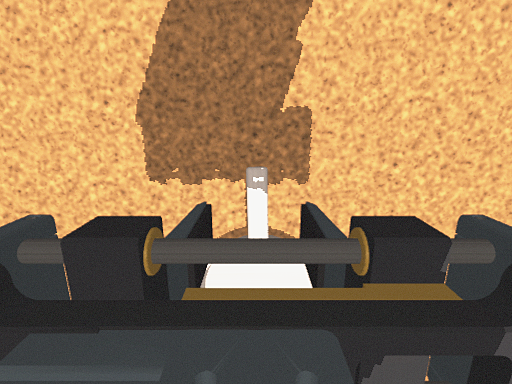

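The handle lies between columns 246.5 and 268 with its end at row 167. It is aligned and centred between the fingers, so I'll descend.

Request:
step_arm:
  rows:
    - [[0,0.001,0.05],[0,0,0],-0.3]
    - [[0,0.001,0.09],[0,0,0],-0.3]
    - [[0,0.001,0.111],[0,0,0],-0.3]
    - [[0,0.001,0.111],[0,0,0],-0.3]
    - [[0,0.001,0.111],[0,0,0],1]
  squeeze: 20

```text
clock: 13.15
position: [0.4511, -0.1417, 0.0114]
tcp_rot: [0.001, -0.104, 0.995, -0.001]
wrist_force: [-0.2, -0.3, -0.3]
finger_gap: 0.0522
gripper_force: 0.0
```

Request:
step_arm:
  rows:
    - [[0,0,0],[0,0,0],1]
    - [[0,0,0],[0,0,0],1]
    - [[0,0,0],[0,0,0],1]
    - [[0,0,0],[0,0,0],1]

```text
clock: 13.65
position: [0.4497, -0.1416, 0.01]
tcp_rot: [0.0, -0.104, 0.995, -0.0]
wrist_force: [-0.4, 0.4, 4.4]
finger_gap: 0.0217
gripper_force: 19.9
```

```bash
python3 - <<'E'
from h import *
s=ctrl.get_state();q=s['tcp_rot'];M=R.from_quat([q[1],q[2],q[3],q[0]]);p=s['position'];print(p,M.apply([1,0,0]))
b=snap('top','t8');print(np.degrees(np.arctan2(*M.apply([0,1,0])[[1,0]])))
cv2.imwrite('pics/t8b.png',cv2.resize(b['img'][90:270,110:350,::-1],(800,600),interpolation=cv2.INTER_CUBIC))
E
```

```text
[ 0.4497288  -0.14161313  0.01002253] [-9.78341998e-01 -2.06994994e-01 -8.88890049e-05]
101.94630892540243
```

View pics/t8b.png

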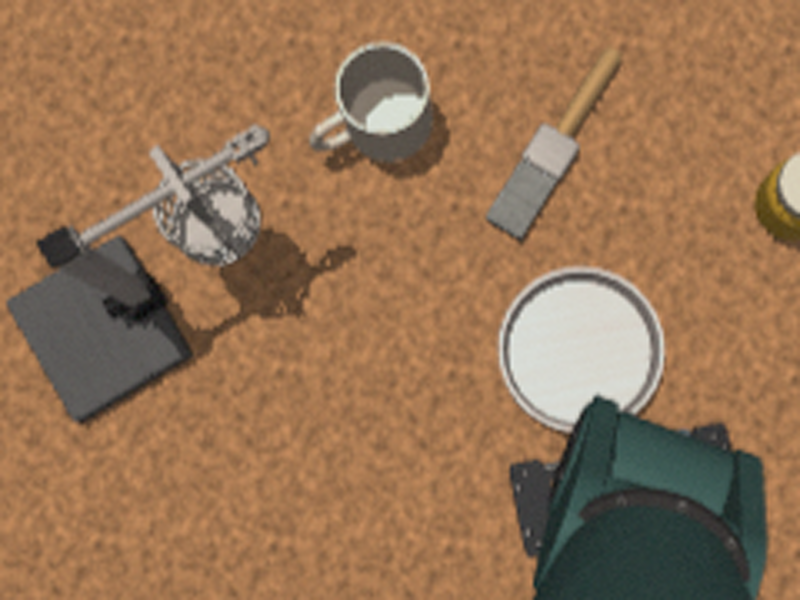

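The pan handle is gripped, and the basket hangs on the peg with the plate well behind the fork. The brush tip at crop (520,240) is the tight spot, so I'll compute a slide path that clears it.

```bash
python3 - <<'E'
from h import *
b=load('t8')
print([onplane(b,(110+u/3.333,90+v/3.333),.01)[:2].round(3).tolist() for u,v in((488,218),(520,241),(312,140))])
def T(c,an):
    a=np.deg2rad(an-90); return (c[0]-.124*np.cos(a),c[1]-.124*np.sin(a),.010,an)
tgt(T((.562,-.06),102),T((.565,.02),108),T((.585,.139),123.5),T((.6683,.1938),123.5))
E
```

```text
[[0.695, -0.035], [0.674, -0.064], [0.766, 0.129]]
[-0.0027, 0.0565, -0.0] [-0.0, 0.0001, -0.001]
[-0.0202, 0.0647, 0.0] [0.0, 0.0, -0.1047]
[-0.0603, 0.0739, 0.0] [0.0, 0.0, -0.2705]
[-0.0997, -0.0003, 0.0] [0.0, 0.0, 0.0]
```

Request:
step_arm:
  rows:
    - [[-0.001,0.018,0],[0,0,0],1]
    - [[-0.002,0.038,0],[0,0,0],1]
    - [[-0.003,0.056,0],[0,0,0],1]
    - [[-0.01,0.079,0],[0,0,-0.035],1]
    - [[-0.016,0.1,0],[0,0,-0.07],1]

```text
clock: 14.32
position: [0.4446, -0.0393, 0.01]
tcp_rot: [0.0, -0.139, 0.99, -0.0]
wrist_force: [0.6, -5.4, 3.9]
finger_gap: 0.0219
gripper_force: 20.0
```

```bash
python3 - <<'E'
from h import *
def T(c,an):
    a=np.deg2rad(an-90); return (c[0]-.124*np.cos(a),c[1]-.124*np.sin(a),.010,an)
tgt(T((.585,.139),123.5),T((.6683,.1938),123.5))
E
```

```text
[-0.0659, 0.0954, -0.0001] [-0.0003, 0.0002, -0.305]
[-0.0997, -0.0003, 0.0] [0.0, 0.0, 0.0]
```

Request:
step_arm:
  rows:
    - [[-0.012,0.02,0],[0,0,-0.06],1]
    - [[-0.026,0.04,0],[0,0,-0.12],1]
    - [[-0.04,0.06,0],[0,0,-0.19],1]
    - [[-0.054,0.08,0],[0,0,-0.25],1]
    - [[-0.066,0.0955,0],[0,0,-0.305],1]

```text
clock: 14.95
position: [0.4813, 0.0707, 0.0098]
tcp_rot: [-0.001, -0.289, 0.957, -0.0]
wrist_force: [-2.3, -8.0, 8.4]
finger_gap: 0.0218
gripper_force: 20.0
```

Request:
step_arm:
  rows:
    - [[0,0,0],[0,0,0],1]
    - [[0,0,0],[0,0,0],1]

```text
clock: 15.2
position: [0.4817, 0.0701, 0.0099]
tcp_rot: [0.0, -0.288, 0.958, 0.0]
wrist_force: [1.5, 4.2, 3.8]
finger_gap: 0.022
gripper_force: 20.0
```

```bash
python3 - <<'E'
from h import *
def T(c,an):
    a=np.deg2rad(an-90); return (c[0]-.124*np.cos(a),c[1]-.124*np.sin(a),.010,an)
print(ctrl.get_state()['position']);tgt(T((.6683,.1938),123.5))
b=snap('top','t9');a=snap('scene','s9')
f=lambda i,w,h:cv2.resize(i,(w,h),interpolation=cv2.INTER_CUBIC)[:,:,::-1]
cv2.imwrite('pics/m9.png',np.hstack([f(b['img'][90:210,110:230],400,400),f(a['img'][100:260,230:390],400,400)]))
E
```

```text
[0.48165488 0.07006574 0.00985259]
[-0.0999, 0.0003, -0.0001] [0.0, 0.0003, -0.0009]
```

View pics/m9.png

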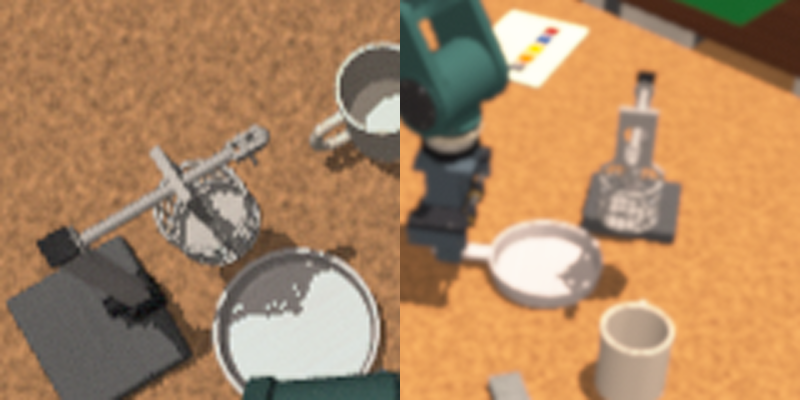

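The pan rim centre is at about crop (296,334) and clears the base corner at (188,352) by about 24 crop px, roughly 18 mm. Now the final straight slide.

Request:
step_arm:
  rows:
    - [[-0.025,0,0],[0,0,0],1]
    - [[-0.05,0,0],[0,0,0],1]
    - [[-0.075,0,0],[0,0,0],1]
    - [[-0.1,0,0],[0,0,0],1]
    - [[-0.1,0,0],[0,0,0],1]

```text
clock: 15.92
position: [0.5658, 0.1246, 0.0096]
tcp_rot: [0.0, -0.288, 0.958, -0.0]
wrist_force: [1.6, 0.7, 0.7]
finger_gap: 0.0221
gripper_force: 20.0
```

Request:
step_arm:
  rows:
    - [[0,0,0],[0,0,0],1]
    - [[0,0,0],[0,0,0],0.2]
    - [[0,0,0],[0,0,0],-0.2]
    - [[0,0,0],[0,0,0],-0.3]
    - [[0,0,0],[0,0,0],-0.3]

```text
clock: 16.55
position: [0.5652, 0.1246, 0.0098]
tcp_rot: [-0.0, -0.288, 0.958, -0.0]
wrist_force: [-0.4, -0.8, -0.1]
finger_gap: 0.0581
gripper_force: 0.0
```

Request:
step_arm:
  rows:
    - [[0,0,-0.03],[0,0,0],-0.3]
    - [[0.02,0,-0.07],[0,0,0],-0.3]
    - [[0.06,0,-0.11],[0,0,0],-0.3]
    - [[0.1,0,-0.15],[0,0,0],-0.3]
    - [[0.1,0,-0.18],[0,0,0],-0.3]

```text
clock: 17.18
position: [0.4798, 0.0686, 0.1911]
tcp_rot: [-0.0, -0.287, 0.958, -0.0]
wrist_force: [0.6, 0.8, -1.0]
finger_gap: 0.0593
gripper_force: 0.0
```

```bash
python3 - <<'E'
from h import *
b=snap('top','ta');a=snap('scene','sa')
th=np.linspace(0,2*np.pi,120)
for c,B,im in((b,0,0),(a,0,0)):
    I=c['img']
d=np.array([.5521,-.8338]);g=np.array([.6683,.1938])
print('pan goal px',proj(b,[[*g,.028]]),proj(a,[[*g,.028]]),'basket px',proj(b,[[.666,.1985,.111]]))
f=lambda i,w,h:cv2.resize(i,(w,h),interpolation=cv2.INTER_CUBIC)[:,:,::-1]
cv2.imwrite('pics/ma.png',np.hstack([f(b['img'][90:210,110:230],400,400),f(a['img'][120:220,270:370],400,400)]))
E
```

```text
pan goal px [[180.2385521  161.66900311]] [[317.79021429 205.43928828]] basket px [[172.80710518 156.37444085]]
```

View pics/ma.png

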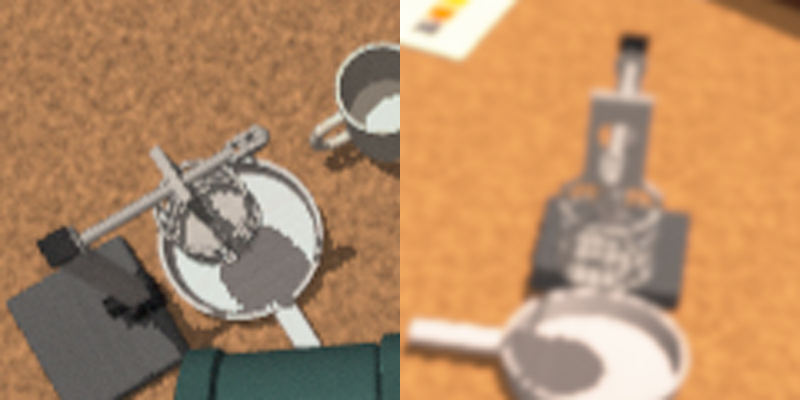

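The pan rim centre is at crop (241.5,237), about 10 mm from the basket's axis, where up to 31 mm still keeps the whole basket over the pan. It stands clear of the base and the mug. The plate is about 55 mm past the hinge, and the gripper is clear of everything.

```bash
python3 -c "
from workcell import ctrl
print(ctrl.close_job())"
```

```text
the job is handed in; nothing more can be done
None
```

The basket hangs on the peg about 55 mm past the keeper's hinge, where the keeper should have dropped behind it (not seen directly), with the released pan about 10 mm off-centre beneath it; mug, jar and brush were untouched, and the job was handed in at about 17 s.

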